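# Open the sprung gate of the kitting crate and hold it

### The arm

A 7-joint arm with a two-finger parallel gripper is mounted at the origin on a cart in front of the work surface, level with it; the furniture and walls round the work are solid. World frame = base frame: x ahead of the robot, y to its left, z up, the work surface at z = 0. Lengths are in mm, angles in degrees, forces in N, time in s.
With the tool pointing down it reaches from about 400 to 850 mm from the base axis. Payload 4.5 kg.
Tool frame: the origin (TCP) lies midway between the tips of the shut fingers; the grasp point (between the pads) lies 19 mm behind it; y points along the fingers, x is the direction in which the jaws open and shut, and the axes are right-handed (so a half turn about y gives the same grasp; the last joint's range is limited). The gripper opens to 85 mm and grips with 20 to 120 N. Pads are 22 mm wide; open, the fingers measure 114 mm over their backs; the gripper's body (76 mm by 85 mm) begins 54 mm behind the grasp point. The pads swing forward as they close: fully open they stand 13 mm farther back than shut.
Start: joints at [-62.063, 39.483, -11.15, 89.685, 9.013, 51.709, -12.324], TCP at [273.975, 561.776, 231.317] pointing down, gripper open.
Joint ranges: [-172.22, 172.22], [-26.19, 119.32], [-84.43, 86.54], [7.71, 146.69], [-57.33, 237.33], [2.42, 119.75], [-152.13, 152.13]. Speed limits (degrees/s): [147.25, 147.25, 180, 180, 180, 180, 180].

### API

Orientations are given as a 3x3 rotation matrix whose columns are the frame's x, y, z axes.
In Python, from rig import robot gives the robot as it stands.
- The arm moves only by the shell command python3 -m handwheel 'ROWS' [OPENING]. ROWS is JSON, a list of rows, each a list of 2 entries, a list of its own where there are three numbers: the shift along the tool's x, y, z in mm, then the turn about the tool's y in rad. In form: [[[x, y, z], spin], ...]. A call has 1 to 8 rows; each row shifts and turns the pose as measured when the row begins, along the tool's axes as they then stand; what a row does not reach is not made up. A row lasts 1/8 s, in which the tool goes at most 62.5 mm and 10.7 degrees, less where a joint would pass 70% of its speed; a pose out of reach is approached as far as the arm can. A call is refused whole if a number of a shift passes 62.5 or a number of a turn 0.188, either way. A call with a gripper value outside its range is refused whole. OPENING is the gripper's target within -1 to 1 (shut at 1, half-way at 0, fully open at -1), set as the call begins (- or left out, the last holds). The fingers move at their own pace and stop on an object; the grip force is fixed at half the most. Time passes only in rows, so rows that do not move let the fingers close. It gives the time, the measured TCP pose, the force and the opening at its end, in the units of the state.
- robot.get_state(): the state, without advancing time (a new reading comes with each control period).
- robot.read_camera(name): name is "scene" or "side" or "wrist"; returns (picture, depth): 420x560x3 uint8, red, green, blue; 420x560 float32, mm along the optical axis (not along the pixel's ray), 0 where there is no reading.
- robot.camera_model(name): a dict with "fov_y" (degrees; the focal length in pixels is half the picture's height over the tangent of half this angle, whatever the lens; pixels are square), "cx", "cy" (the principal point, pixels), "R" (3x3) and "t" (3): a world point X has camera coordinates R X + t; the wrist camera has in their place "hand_eye" (4x4, takes a point from camera to tool coordinates, whose origin is the TCP and whose axes are the tool frame's). Camera axes: x right, y down, z forward; pixel columns grow to the right and rows downward; lengths in mm; the calibration is good to about 2 mm. A picture is of the moment at which its call begins: read the wrist's pose just before it. camera_model takes no time and is no camera call.
- robot.sign_off(): hands the job in, once; it reports no verdict.
Trained networks look in the newest picture that a camera, given by its name, has taken for a name from the list of things; names that differ only in an ending like _2 or _b are one class to them, and where a whole thing is asked for, a point or a joint stands for the part that bears it (a point fixed in the world has none). Each returns a list of dicts, best first, with "confidence" (0 to 1); they miss things now and then, are a little off and sometimes report something else, mostly with a low value. They report only what shows in the picture. A call takes as long as a camera call.
- robot.look_for(name, camera): "extent" ([left, top, width, height] as shares, 0 to 1, of the picture: columns of its width, rows of its height, round what is visible of it).
The state is a dict: "t": time; "joint_positions": joint angles; "joint_velocities": joint speeds; "joint_torque": joint torques, N m; "ee_pos": TCP position; "eef_rot": TCP orientation; "force": force on the tool from outside, world axes, zero at the start; "ft_torque": the same for the moment, N m; "opening": finger opening in mm.
Only numpy, scipy, OpenCV 4.12 (cv2) and the standard library are available. Lean on these libraries where they do the work, as an engineer would, in place of code of your own. Each camera call takes 0.05 s, during which the arm holds its last target.

### The job

Lift the copper wire spool straight up off the short spindle in front of the blue crate's gate and stand it upright in the grey tool tray, then let go of it. Next release the gate: squeeze the yellow tab fully home against the white ear beside it, and after that squeeze the orange tab fully home against its own white ear. Then take the gate by its black upright grip, swing it out past its detent until it is wide open, near its stop, and finish still holding it there, because a spring pulls it shut; leave the gauge set, the jar of swabs and the blue marker near the crate where they are.

Things in the scene. Friction and masses are not known exactly. Their poses are not given: they have to be found in the camera images.
- crate: blue crate fixed to the bench, 180 (x) x 260 (y) mm, header bar top at z = 130 mm; yaw varies. Origin: centre of its underside; its -x axis points out of the gate to the robot. A 4 mm high steel strip, 62 mm wide, runs from its front (x = -90) out to x = -257 mm and carries the spindle, a pin 16 mm thick. The ball detent (19 mm thick, 50 mm high) stands at crate x = -119, y = +62 mm
- spindle_tip (a point): centre of the top of the spindle, 45 mm above the bench (crate x = -220, y = +35 mm)
- spool: spool of copper wire with white flanges, 66 mm high, flanges 54 mm across and 6 mm thick, wound part 49 mm across, bore 22 mm, about 0.18 kg. Origin: centre of the underside, z along its axis. It starts on the steel strip, 4 mm above the bench, with the spindle in its bore; it must rise 41 mm to come off. There it blocks the gate
- tool_tray: loose grey tool tray, 142 (x) x 242 (y) x 17 mm high, inner floor 2 mm above its underside and about 126 x 226 mm, rim 16 mm high. Origin: centre of the underside
- catch_a_mid (a point): first catch (yellow tab at -y, white ear at +y, along the crate's y): fixed point level with their tops, 170 mm above the bench, midway between their outer faces once squeezed. Ear's outer face 22 mm to +y; tab's outer face 34 mm to -y (22 when home). Both are 10 mm thick, 22 mm wide along crate x, 40 mm tall; pinch from above along crate y
- catch_a (a joint): travel of the yellow tab towards its ear, 0 (latched) to 0.012 m (home); resists with about 4 N and stays where it is pushed
- ear_a: fixed white ear of the first catch. Its origin lies 40 mm below point catch_a_mid; the ear itself is 12 to 22 mm to +y of it
- catch_b_mid (a point): second catch, same shape and sizes as the first, with an orange tab (-y side) and a white ear (+y side), 124 mm to +y of the first: point midway between the outer faces when squeezed, 170 mm above the bench
- catch_b (a joint): travel of the orange tab towards its ear, 0 (latched) to 0.012 m (home); about 4 N, stays where it is pushed. A red pin blocks it until the yellow tab is home
- ear_b: fixed white ear of the second catch. Its origin lies 40 mm below point catch_b_mid
- gate_hinge (a point): point on the gate's upright hinge axis, at the gate's left end, 154 mm above the bench
- gate_grip_top (a point): centre of the top of the gate's black grip, an upright round post 16 mm thick, top 154 mm above the bench, free from 104 mm up (a 14 mm wide bracket below joins it to the gate). Closed, it stands 45 mm in front of (-x) and 145 mm to the right (-y) of the hinge; it swings with the gate round the hinge
- gate_grip: the same black grip and its bracket; the origin lies on the bench level below the post
- gate (a joint): opening angle of the gate, 0 closed to 1.45 rad at the stop; it opens towards the robot, clockwise seen from above. Its spring pulls it shut with 2 N (closed) to 3 N (wide) at the grip; a ball detent at about 0.5 rad, felt from 0.3 to 0.7, adds up to some 5 N
- swab_jar: clear jar of swabs, 53 mm across and 81 mm high, left of the crate; leave it alone
- blue_marker: blue and white marker, 136 mm long, 18 mm thick, lying on the bench to the right; leave it alone
- gauge_set: beech cradle with five steel step gauges, 45 x 110 x 38 mm, right of the crate; leave it alone

How it is judged:
By the outcome, as a careful person would: the job done as asked, in the order asked, and still so for the second after the job is handed in, while the arm keeps its last pose, push and grip.
It also fails if it takes over 58 s, if anything falls off the work surface, if the arm or the gripper's body presses on something with over 40 N, if the wrist force passes 120 N, or if a joint passes its speed limit or range.

## Working session

There is one attempt and no reset: what is moved stays moved. The work goes in short steps, Python scripts to look and compute and a shell command to move; the robot and the scene stay as the last step left them, time stands still between calls to the robot, and variables do not carry over. Pictures are saved under pics/ and viewed, and the job is handed in when it is done.

```bash
ls; mkdir -p pics; cat > h.py <<'E'
import numpy as np,cv2
from rig import robot
def snap(cam,fn):
    s=robot.get_state()
    p,d=robot.read_camera(cam)
    cv2.imwrite('pics/'+fn,p[:,:,::-1]); return s,p,d
def world(cam,u,v,z,s=None):
    m=robot.camera_model(cam); f=210/np.tan(np.radians(m['fov_y']/2))
    c=np.array([(u-m['cx'])/f*z,(v-m['cy'])/f*z,z])
    if cam=='wrist':
        T=np.array(m['hand_eye']); c=T[:3,:3]@c+T[:3,3]
        return np.array(s['eef_rot'])@c+np.array(s['ee_pos'])
    return np.array(m['R']).T@(c-np.array(m['t']))
def cloud(cam,d,s=None):
    m=robot.camera_model(cam); f=210/np.tan(np.radians(m['fov_y']/2))
    v,u=np.mgrid[:d.shape[0],:d.shape[1]]
    c=np.stack([(u-m['cx'])/f*d,(v-m['cy'])/f*d,d],-1)
    if cam=='wrist':
        T=np.array(m['hand_eye']); c=c@T[:3,:3].T+T[:3,3]
        return c@np.array(s['eef_rot']).T+np.array(s['ee_pos'])
    return (c-np.array(m['t']))@np.array(m['R'])
def proj(cam,X):
    m=robot.camera_model(cam); f=210/np.tan(np.radians(m['fov_y']/2))
    c=np.array(m['R'])@np.array(X)+np.array(m['t']); return c[0]/c[2]*f+m['cx'],c[1]/c[2]*f+m['cy']
E
python3 - <<'E'
from h import *
np.set_printoptions(precision=3,suppress=True)
s=robot.get_state()
for k in s: print(k,np.array(s[k]))
for c in ['scene','side','wrist']:
    s,p,d=snap(c,c+'0.png'); print(c,robot.camera_model(c))
    np.save('pics/%s0.npy'%c,d)
for c in ['scene','side']:
  for n in ['spool','tool_tray','catch_a','catch_b','ear_a','gate_grip','crate']:
    r=robot.look_for(n,c)
    print(c,n,[(np.round(np.array(q['extent'])*[560,420,560,420]).astype(int).tolist(),round(q['confidence'],2)) for q in r[:3]])
E
```

```text
pics
t 0.0
joint_positions [-62.063  39.534 -11.146  89.748   9.013  51.708 -12.325]
joint_velocities [0.097 0.094 0.074 0.077 0.057 0.022 0.045]
joint_torque [  0.001 -53.962  -1.267 -15.854   0.009   0.009   0.   ]
ee_pos [273.738 561.118 230.463]
eef_rot [[ 0.438 -0.001 -0.899]
 [ 0.899 -0.002  0.438]
 [-0.002 -1.    -0.   ]]
force [ 1.074 -0.161  0.089]
ft_torque [-0.028 -0.021  0.034]
opening 85.14585779733103
scene {'fov_y': 53.08470935046477, 'cx': 282.1009929540151, 'cy': 215.52376397117865, 'R': array([[-0.454, -0.891,  0.002],
       [-0.644,  0.327, -0.691],
       [ 0.616, -0.315, -0.722]]), 't': array([233.379, 478.68 , 964.117])}
side {'fov_y': 44.54952033750686, 'cx': 279.36516630554655, 'cy': 211.38907114428844, 'R': array([[ 0.998, -0.059, -0.02 ],
       [-0.051, -0.588, -0.807],
       [ 0.036,  0.807, -0.59 ]]), 't': array([-581.346,  125.864, 1527.495])}
wrist {'fov_y': 63.208354617901705, 'cx': 278.7821696614525, 'cy': 206.54651104838666, 'hand_eye': array([[   1.   ,   -0.001,    0.001,    0.053],
       [  -0.001,   -0.281,    0.96 , -142.994],
       [  -0.   ,   -0.96 ,   -0.281,   72.032],
       [   0.   ,    0.   ,    0.   ,    1.   ]])}
scene spool []
scene tool_tray [([312, 180, -1, 15], 0.55)]
scene catch_a []
scene catch_b []
scene ear_a [([312, 179, 1, 14], 0.64)]
scene gate_grip [([316, 173, 12, 25], 0.67), ([307, 200, 14, 18], 0.61)]
scene crate [([267, 154, 75, 69], 0.82), ([318, 174, 8, 22], 0.47)]
side spool [([241, 238, 18, 26], 0.84)]
side tool_tray []
side catch_a [([288, 243, 17, 17], 0.75)]
side catch_b [([288, 243, 17, 17], 0.75)]
side ear_a [([300, 230, 13, 16], 0.49)]
side gate_grip [([273, 233, 15, 20], 0.6)]
side crate [([237, 201, 129, 105], 0.56)]
```

View pics/scene0.png

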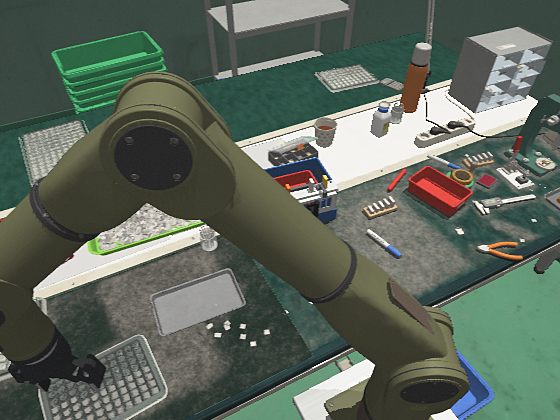

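View pics/side0.png

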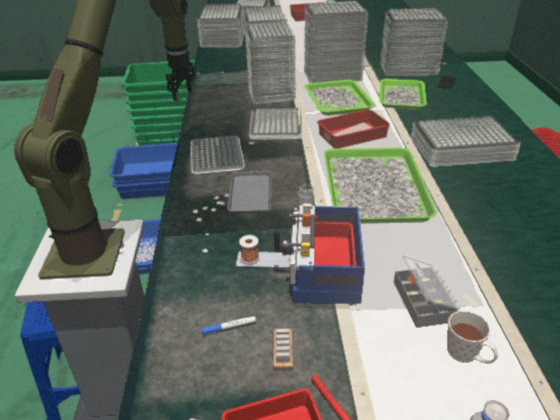

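View pics/wrist0.png

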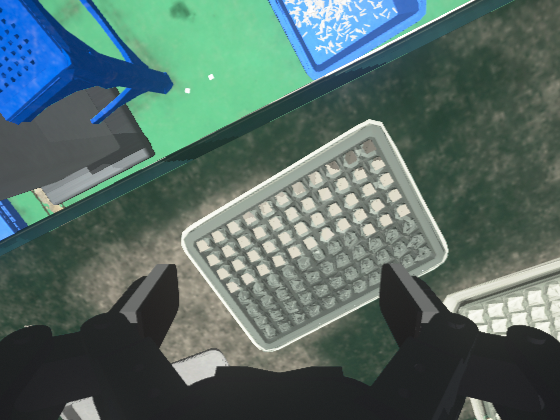

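The side view shows the crate around (327,255), the spool at (249,250), the tray at (250,190), and the jar at about (306,195). I'll get coarse positions from the side depth.

```bash
python3 - <<'E'
from h import *
np.set_printoptions(precision=1,suppress=True)
d=np.load('pics/side0.npy'); P=cloud('side',d)
p=cv2.imread('pics/side0.png')
cv2.imwrite('pics/sz.png',cv2.resize(p[160:320,180:380],(800,640),interpolation=cv2.INTER_CUBIC)[:600])
for u,v in [(249,239),(249,250),(243,262),(250,190),(231,175),(270,175),(230,208),(268,208),(250,173),(250,210),(280,246),(293,250),(305,208),(306,250),(328,209),(328,300),(306,235),(282,345),(230,325)]:
    print(u,v,P[v,u])
# header bar: points z 120-135
m=(P[...,2]>122)&(P[...,2]<180)&(P[...,0]>350)&(P[...,0]<900)&(abs(P[...,1])<400)
vv,uu=np.nonzero(m)
for v in range(195,300,4):
    k=vv==v
    if k.any(): print(v,uu[k].min(),uu[k].max(),P[v,uu[k].min()],P[v,uu[k].max()],P[v,uu[k],2].max())
E
```

```text
249 239 [493.8 -52.9  65.8]
249 250 [493.  -94.5  60.1]
243 262 [473.  -83.3   6.7]
250 190 [497.5 298.5  -0.4]
231 175 [429.9 398.3   2.6]
270 175 [570.6 358.6  19.4]
230 208 [430.9 182.   10. ]
268 208 [555.6 177.6   5.5]
250 173 [499.4 387.9  13.6]
250 210 [496.8 152.   19.6]
280 246 [583.6 -12.3  -0.5]
293 250 [ 608.5 -197.1  139.3]
305 208 [653.9 -47.2 160.9]
306 250 [ 639.8 -215.7  152.9]
328 209 [724.5  -8.1 124.8]
328 300 [ 694.9 -255.7   11.8]
306 235 [ 644.1 -171.4  165.3]
282 345 [ 565.3 -406.8   28.4]
230 325 [ 440.8 -323.3   13.9]
207 300 358 [644.8   3.8 128.3] [809.5 -15.3 131.8] 165.7705394127986
211 295 358 [629.5  -7.  122.9] [806.2 -33.6 131.1] 153.79805324868616
215 289 359 [608.  -67.1 154.4] [805.7 -52.1 130.8] 174.23765420132216
219 289 359 [607.7 -69.9 142.7] [803.3 -66.  127.3] 160.55549161806567
223 294 360 [620.8 -78.5 134.6] [801.9 -87.5 129.8] 150.69455516990584
227 293 360 [617.2 -87.8 128.2] [ 797.8 -108.5  132.4] 143.96974373924343
231 276 360 [ 568.7 -134.8  154.5] [ 795.2 -123.5  130.6] 154.48677036668974
235 274 361 [ 562.8 -147.4  151.5] [ 794.8 -140.1  130.2] 167.20960631654307
239 274 361 [ 562.4 -146.3  137.2] [ 791.  -159.2  132.2] 156.4805430961957
243 275 362 [ 564.7 -148.8  125.5] [ 791.7 -171.2  128.4] 172.75743987784253
247 287 362 [ 593.5 -193.3  147.1] [ 787.4 -192.   132.5] 166.39136196441177
251 287 363 [ 593.3 -193.9  134.2] [ 787.2 -206.9  131.7] 154.2535187167842
255 291 363 [ 603.  -201.5  126.6] [ 785.  -219.2  129. ] 140.0704019964723
259 291 363 [ 601.7 -218.4  128. ] [ 781.9 -235.4  130. ] 134.9661163131704
263 290 364 [ 598.1 -231.1  126. ] [ 781.5 -250.5  130.1] 135.83833493496476
267 297 364 [ 614.  -251.8  130.2] [ 778.3 -266.2  131.2] 133.68345462643148
271 363 363 [ 775.7 -270.5  122. ] [ 775.7 -270.5  122. ] 122.04433227479278
```

View pics/sz.png

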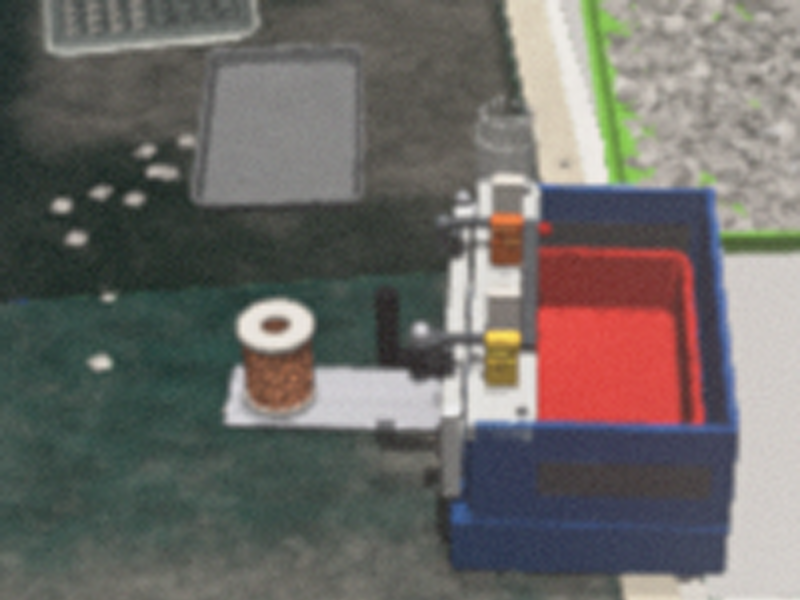

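```bash
python3 -m handwheel '[[[0,0,0],-0.165],[[0,0,0],-0.165],[[-50,0,-25],0],[[-50,0,-25],0],[[-50,0,-25],0],[[-50,0,-25],0],[[-50,0,-25],0],[[-50,0,-25],0]]' -1
```

```text
t: 1.85
ee_pos: [391.7, 244.3, 230.5]
eef_rot: [[0.104, 0.002, -0.995], [0.995, 0.007, 0.104], [0.008, -1.0, -0.001]]
force: [1.4, 0.2, -0.2]
opening: 85.6
```

```bash
python3 -m handwheel '[[[-50,0,-22],0],[[-50,0,-22],0],[[-50,0,-22],0],[[-50,0,-22],0],[[-50,0,-22],0],[[-50,0,-22],0],[[-21,0,-10],0],[[0,0,0],0]]'
python3 - <<'E'
from h import *
np.set_printoptions(precision=1,suppress=True)
s,p,d=snap('wrist','w1.png'); np.save('pics/w1.npy',d); np.savez('pics/w1s.npz',R=s['eef_rot'],p=s['ee_pos'])
for n in ['spool','catch_a','ear_a','gate_grip_top']:
    r=robot.look_for(n,'wrist')
    print(n,[(np.round(np.array(q['extent'])*[560,420,560,420]).astype(int).tolist(),round(q['confidence'],2)) for q in r[:4]])
print(s['ee_pos'],s['joint_positions'])
E
```

```text
t: 2.85
ee_pos: [504.9, -106.5, 229.7]
eef_rot: [[0.114, 0.01, -0.993], [0.993, 0.007, 0.114], [0.008, -1.0, -0.009]]
force: [-0.8, 0.0, -0.1]
opening: 85.2
spool [([287, 131, 63, 65], 0.82), ([501, 268, 59, 69], 0.52), ([163, 120, 232, 263], 0.18)]
catch_a [([312, 321, 47, 59], 0.91), ([171, 320, 41, 61], 0.77)]
ear_a [([158, 122, 240, 264], 0.7), ([359, 358, 24, 27], 0.67), ([217, 358, 19, 9], 0.59)]
gate_grip_top [([230, 257, 35, 59], 0.93), ([25, 65, 80, 127], 0.51)]
[ 504.9 -106.5  229.7] [ 21.1  32.3 -22.2 108.6  17.   41.8  72.8]
```

View pics/w1.png

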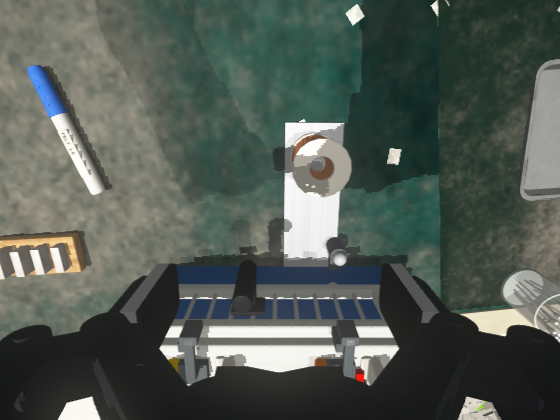

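The wrist view shows the spool top at about (322,166), the black grip top near (247,265), the detent ball at (339,258), and the catches at (190,365) and (345,365), partly hidden by the gripper. Next I'll measure these with depth.

```bash
python3 - <<'E'
from h import *
np.set_printoptions(precision=1,suppress=True)
d=np.load('pics/w1.npy'); z=np.load('pics/w1s.npz'); s={'eef_rot':z['R'],'ee_pos':z['p']}
P=cloud('wrist',d,s)
def sel(zl,zh,u0,u1,v0,v1):
    m=np.zeros(d.shape,bool); m[v0:v1,u0:u1]=True
    m&=(P[...,2]>zl)&(P[...,2]<zh)&(d>0); return m
m=sel(64,76,280,365,125,205); X=P[m]
(c,r)=cv2.minEnclosingCircle(X[:,:2].astype(np.float32)); print('spool',c,r,X.mean(0),m.sum(), np.median(X[:,2]))
m=sel(148,162,225,270,250,320); X=P[m]; print('grip',X.mean(0),X.min(0),X.max(0),m.sum()); print(cv2.minEnclosingCircle(X[:,:2].astype(np.float32)))
m=sel(2,8,270,360,115,270); X=P[m]; rr=cv2.minAreaRect(X[:,:2].astype(np.float32)); print('strip',rr,X[:,2].mean())
m=sel(44,56,320,360,225,280); X=P[m]; print('detent',X.mean(0),cv2.minEnclosingCircle(X[:,:2].astype(np.float32)))
# tray
d2=np.load('pics/side0.npy'); Q=cloud('side',d2)
p=cv2.imread('pics/side0.png')
for u,v in [(190,365),(180,366),(208,372),(345,350),(330,366),(356,372)]: print(u,v,P[v,u])
E
```

```text
spool (492.2627258300781, -65.3125228881836) 26.984683990478516 [491.4 -65.4  70.3] 2351 70.33164016752556
grip [ 567.1 -140.2  153.4] [ 560.3 -148.1  148. ] [ 576.3 -132.8  155.8] 387
((568.2453002929688, -140.7026824951172), 8.060364723205566)
strip ((539.9916381835938, -65.05945587158203), (105.77732849121094, 168.3610076904297), 83.15283966064453) 4.40932947535074
detent [594.7 -51.5  48.2] ((595.7037963867188, -51.06673812866211), 6.717051029205322)
190 365 [ 618.2 -188.1  153.1]
180 366 [ 630.2 -202.2  138.9]
208 372 [ 644.4 -182.4  132.9]
345 350 [619.1 -67.3 152.9]
330 366 [494.9 -93.  303.4]
356 372 [657.1 -56.8 136. ]
```

```bash
python3 -m handwheel '[[[20,0,9],0],[[19.5,0,8.2],0],[[0,40,0],0],[[0,40,0],0],[[0,40,0],0],[[0,20,0],0],[[0,0,0],0]]'
```

```text
t: 3.98
ee_pos: [493.8, -47.4, 89.1]
eef_rot: [[0.089, 0.015, -0.996], [0.996, 0.013, 0.089], [0.014, -1.0, -0.013]]
force: [0.4, 0.1, 0.5]
opening: 85.4
```

```bash
python3 -m handwheel '[[[-9,0,0],0],[[-9,0,0],0],[[0,0,0],0],[[0,0,0],0]]'
```

```text
t: 4.47
ee_pos: [493.7, -66.5, 91.9]
eef_rot: [[0.089, 0.02, -0.996], [0.996, 0.012, 0.089], [0.014, -1.0, -0.019]]
force: [-0.5, -0.2, -0.4]
opening: 85.8
```

```bash
python3 -m handwheel '[[[0,0,0],0],[[0,0,0],0]]'
```

```text
t: 4.72
ee_pos: [494.0, -66.3, 92.2]
eef_rot: [[0.089, 0.02, -0.996], [0.996, 0.013, 0.089], [0.014, -1.0, -0.019]]
force: [0.0, -0.5, 0.6]
opening: 85.5
```

```bash
python3 -m handwheel '[[[0,15,1],0],[[0,15,1],0],[[0,15,1],0],[[0,15,0],0],[[0,12,0],0],[[0,0,0],0]]'
```

```text
t: 5.48
ee_pos: [493.7, -63.8, 18.2]
eef_rot: [[0.087, 0.022, -0.996], [0.996, 0.013, 0.087], [0.015, -1.0, -0.021]]
force: [0.5, -0.5, -0.1]
opening: 85.5
```

```bash
python3 -m handwheel '[[[-1.5,0,1],0],[[0,0,0],0]]'; python3 -m handwheel '[[[0,0,0],0],[[0,0,0],0],[[0,0,0],0],[[0,0,0],0],[[0,0,0],0],[[0,0,0],0]]' 1
```

```text
t: 5.72
ee_pos: [492.8, -65.3, 18.8]
eef_rot: [[0.087, 0.023, -0.996], [0.996, 0.013, 0.087], [0.015, -1.0, -0.022]]
force: [0.6, 0.1, -0.4]
opening: 85.4
t: 6.48
ee_pos: [493.3, -65.7, 19.9]
eef_rot: [[0.088, 0.025, -0.996], [0.996, 0.013, 0.088], [0.015, -1.0, -0.024]]
force: [-0.2, -0.4, 1.7]
opening: 50.1
```

```bash
python3 -m handwheel '[[[0,-5,0],0],[[0,-10,0],0],[[0,-15,0],0],[[0,0,0],0]]'
```

```text
t: 6.98
ee_pos: [492.3, -66.0, 51.5]
eef_rot: [[0.088, 0.025, -0.996], [0.996, 0.013, 0.088], [0.015, -1.0, -0.023]]
force: [0.8, -0.2, -2.0]
opening: 50.1
```

```bash
python3 -m handwheel '[[[0,-20,0],0],[[0,-25,0],0],[[0,-25,0],0],[[0,0,0],0]]'; python3 - <<'E'
from h import *
np.set_printoptions(precision=1,suppress=True)
s,p,d=snap('side','s1.png')
r=robot.look_for('tool_tray','side'); print(r[:3])
P=cloud('side',d)
hsv=cv2.cvtColor(p,cv2.COLOR_RGB2HSV)
print(hsv[190,250],p[190,250])
m=(hsv[...,1]<25)&(abs(hsv[...,2].astype(int)-int(hsv[190,250,2]))<18)
m=m.astype(np.uint8); m[:165]=0;m[222:]=0;m[:,:220]=0;m[:,280:]=0
m=cv2.morphologyEx(m,cv2.MORPH_OPEN,np.ones((3,3)))
n,l,st,_=cv2.connectedComponentsWithStats(m); k=l[190,250]; print(st[k])
X=P[l==k]; print(cv2.minAreaRect(X[:,:2].astype(np.float32)), X.mean(0))
E
```

```text
t: 7.48
ee_pos: [489.6, -67.0, 122.4]
eef_rot: [[0.088, 0.022, -0.996], [0.996, 0.013, 0.088], [0.015, -1.0, -0.021]]
force: [0.9, 0.3, -1.2]
opening: 49.9
[{'extent': [0.4043, 0.4055, 0.0827, 0.1026], 'confidence': 0.77}, {'extent': [0.4195, 0.4864, 0.2314, 0.2393], 'confidence': 0.45}]
[165  26  40] [40 36 38]
[     0      0    560    420 235027]
((1244.995849609375, 1328.7935791015625), (4210.9091796875, 4229.7841796875), 20.387313842773438) [569.2 122.5  71.1]
```

View pics/s1.png

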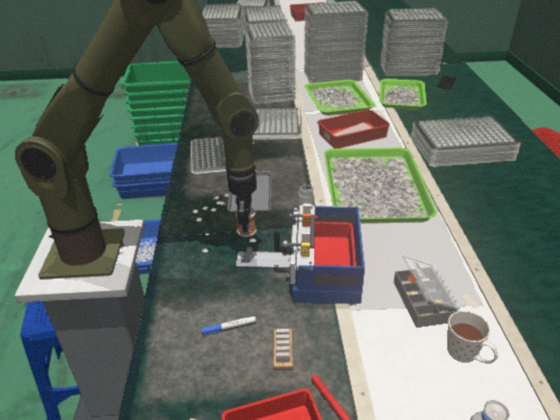

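The spool hangs in the gripper at (246,222), clear of the spindle. I'll get the tray pose from its corners in the first side picture, intersected with the rim plane.

```bash
cat >> h.py <<'E'
def onplane(cam,u,v,zw,s=None):
    a=world(cam,u,v,500,s); b=world(cam,u,v,1000,s); t=(zw-a[2])/(b[2]-a[2]); return a+t*(b-a)
E
python3 - <<'E'
from h import *
np.set_printoptions(precision=1,suppress=True)
C=[onplane('side',u,v,z) for u,v,z in [(232,171.75,16),(270.5,171.25,16),(270.5,211.25,10),(228,210.75,10)]]
print(np.array(C)); print(np.mean(C,0))
E
```

```text
[[434.5 398.6  16. ]
 [573.6 389.3  16. ]
 [562.8 152.6  10. ]
 [424.7 167.3  10. ]]
[498.9 276.9  13. ]
```

```bash
python3 -m handwheel '[[[20,0,2],0],[[40,0,2],0],[[45,0,3],0],[[45,0,3],0],[[45,0,3],0],[[45,0,3],0],[[40,0,2],0],[[25,0,1],0]]'; python3 -m handwheel '[[[10,0,0],0],[[0,0,0],0]]'; python3 - <<'E'
from h import *
s,p,d=snap('wrist','w2.png'); np.save('pics/w2.npy',d); np.savez('pics/w2s.npz',R=s['eef_rot'],p=s['ee_pos'])
E
```

```text
t: 8.57
ee_pos: [492.0, 243.2, 112.3]
eef_rot: [[0.093, 0.003, -0.996], [0.996, 0.005, 0.093], [0.005, -1.0, -0.002]]
force: [0.7, -0.5, -2.6]
opening: 49.6
t: 8.82
ee_pos: [491.5, 254.6, 110.0]
eef_rot: [[0.089, -0.0, -0.996], [0.996, 0.003, 0.089], [0.003, -1.0, 0.001]]
force: [0.7, -0.5, -2.7]
opening: 49.6
```

View pics/w2.png

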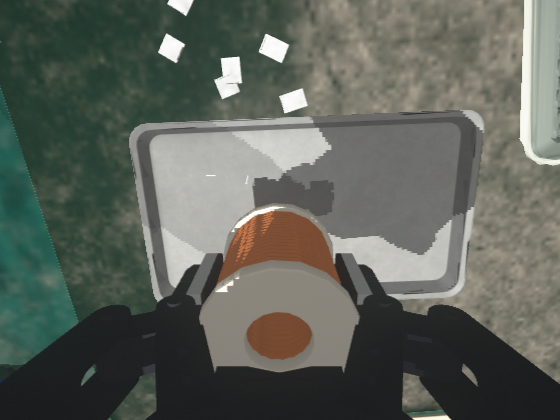

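The spool is upright in the fingers over the tray, whose rim corners show at about (133,125), (483,112), (462,296) and (156,297).

```bash
python3 - <<'E'
from h import *
np.set_printoptions(precision=1,suppress=True)
z=np.load('pics/w2s.npz'); s={'eef_rot':z['R'],'ee_pos':z['p']}
C=np.array([onplane('wrist',u,v,17,s) for u,v in [(133,125),(483,112),(462,296),(156,297)]]); print(C,C.mean(0),s['ee_pos'])
E
```

```text
[[423.  163.1  17. ]
 [435.6 397.4  17. ]
 [574.5 391.9  17. ]
 [553.3 153.7  17. ]] [496.6 276.5  17. ] [491.5 254.6 110. ]
```

```bash
python3 -m handwheel '[[[11,0,-2],0],[[11,0,-2],0],[[0,20,0],0],[[0,25,0],0],[[0,20,0],0],[[0,10,0],0],[[0,0,0],0]]'
```

```text
t: 9.75
ee_pos: [501.5, 275.5, 33.7]
eef_rot: [[0.096, 0.003, -0.995], [0.995, 0.003, 0.096], [0.004, -1.0, -0.003]]
force: [0.1, -0.9, -2.1]
opening: 49.9
```

```bash
python3 -m handwheel '[[[0,8,0],0],[[0,4,0],0],[[0,1.5,0],0],[[0,0,0],0]]';python3 -m handwheel '[[[0,0.5,0],0],[[0,0.5,0],0]]'
```

```text
t: 10.25
ee_pos: [502.9, 276.3, 21.1]
eef_rot: [[0.097, 0.006, -0.995], [0.995, 0.005, 0.097], [0.006, -1.0, -0.005]]
force: [-0.3, 0.6, -1.4]
opening: 49.9
t: 10.5
ee_pos: [503.1, 276.4, 20.4]
eef_rot: [[0.097, 0.007, -0.995], [0.995, 0.005, 0.097], [0.006, -1.0, -0.006]]
force: [-0.1, -0.1, -2.1]
opening: 49.6
```

```bash
python3 -m handwheel '[[[0,1,0],0],[[0,1,0],0],[[0,0,0],0]]'
```

```text
t: 10.88
ee_pos: [503.2, 276.5, 18.5]
eef_rot: [[0.097, 0.007, -0.995], [0.995, 0.006, 0.097], [0.006, -1.0, -0.006]]
force: [0.3, -0.4, -0.9]
opening: 49.6
```

```bash
python3 -m handwheel '[[[0,0.7,0],0],[[0,0,0],0]]'; python3 -m handwheel '[[[0,0,0],0],[[0,0,0],0],[[0,0,0],0],[[0,0,0],0],[[0,0,0],0]]' -1
```

```text
t: 11.12
ee_pos: [503.2, 276.5, 18.5]
eef_rot: [[0.097, 0.007, -0.995], [0.995, 0.006, 0.097], [0.006, -1.0, -0.006]]
force: [-0.1, -0.4, -1.3]
opening: 49.6
t: 11.75
ee_pos: [503.6, 276.8, 18.5]
eef_rot: [[0.097, 0.008, -0.995], [0.995, 0.006, 0.097], [0.007, -1.0, -0.007]]
force: [1.5, -0.2, 0.1]
opening: 85.7
```

```bash
python3 -m handwheel '[[[0,-15,0],0],[[0,-30,0],0],[[0,-50,0],0],[[0,-50,0],0],[[0,-50,0],0],[[0,-10,0],0],[[0,0,0],0]]'; python3 - <<'E'
from h import *
s,p,d=snap('wrist','w3.png'); print(s['ee_pos'])
E
```

```text
t: 12.62
ee_pos: [501.7, 275.1, 234.7]
eef_rot: [[0.096, 0.011, -0.995], [0.995, 0.007, 0.097], [0.008, -1.0, -0.01]]
force: [0.4, -0.6, -0.5]
opening: 85.2
[501.70243941 275.14841981 234.73835655]
```

View pics/w3.png

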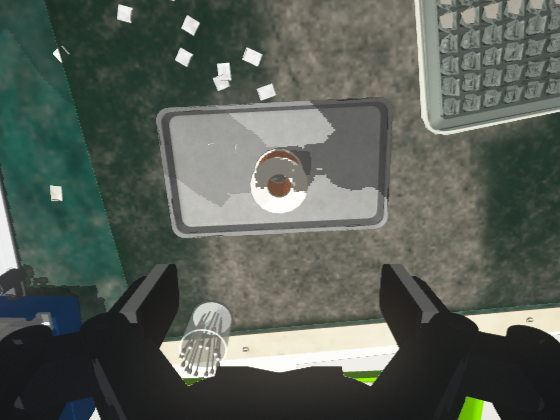

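The spool stands upright in the tray at (279,182). Now I'll go to a high view of the catches.

```bash
python3 -m handwheel '[[[-20,-15,-3],0],[[-40,-15,-5],0],[[-55,-15,-6],0],[[-55,-15,-6],0],[[-55,-5,-6],0],[[-55,0,-6],0],[[-50,0,-6],0],[[-40,0,-5],0]]';  python3 -m handwheel '[[[-15,0,-2],0.02],[[0,0,0],0],[[0,0,0],0]]'; python3 - <<'E'
from h import *
s,p,d=snap('wrist','w4.png'); np.save('pics/w4.npy',d); np.savez('pics/w4s.npz',R=s['eef_rot'],p=s['ee_pos'])
for n in ['catch_a','ear_a','catch_b','ear_b','gate_grip_top']:
    r=robot.look_for(n,'wrist')
    print(n,[(np.round(np.array(q['extent'])*[560,420,560,420]).astype(int).tolist(),round(q['confidence'],2)) for q in r[:4]])
E
```

```text
t: 13.68
ee_pos: [503.0, -106.3, 285.7]
eef_rot: [[0.086, -0.016, -0.996], [0.996, 0.004, 0.086], [0.003, -1.0, 0.016]]
force: [0.3, 0.2, 0.7]
opening: 85.2
t: 14.05
ee_pos: [501.6, -122.4, 282.2]
eef_rot: [[0.11, -0.023, -0.994], [0.994, 0.006, 0.11], [0.003, -1.0, 0.023]]
force: [-0.3, 0.7, -0.5]
opening: 85.7
catch_a [([324, 297, 39, 69], 0.9), ([192, 293, 44, 81], 0.71), ([506, 78, 54, 120], 0.62)]
ear_a [([240, 330, 18, 40], 0.66), ([365, 332, 31, 37], 0.65)]
catch_b [([324, 297, 39, 69], 0.9), ([192, 293, 44, 81], 0.71), ([506, 78, 54, 120], 0.62)]
ear_b [([240, 330, 18, 40], 0.66), ([365, 332, 31, 37], 0.65)]
gate_grip_top [([164, 130, 233, 255], 0.74), ([255, 245, 26, 51], 0.55)]
```

View pics/w4.png

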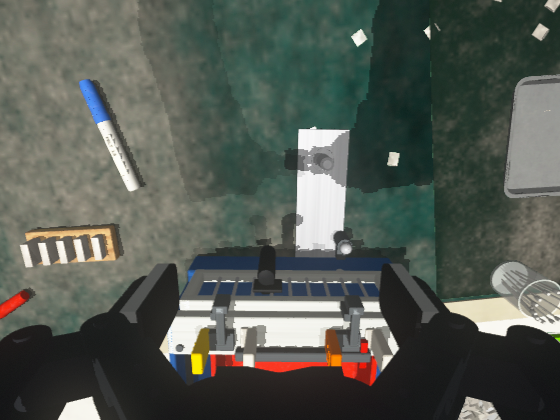

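Yellow tab top is near (200,350), its ear at (250,350), the orange tab at (336,350), and its ear at (378,345).

```bash
python3 - <<'E'
from h import *
np.set_printoptions(precision=1,suppress=True)
d=np.load('pics/w4.npy'); z=np.load('pics/w4s.npz'); s={'eef_rot':z['R'],'ee_pos':z['p']}
P=cloud('wrist',d,s)
p=cv2.imread('pics/w4.png')
cv2.imwrite('pics/w4z.png',cv2.resize(p[230:385,165:410],None,fx=3.2,fy=3.2,interpolation=cv2.INTER_CUBIC))
m=np.zeros(d.shape,bool); m[300:390,170:410]=True
m&=(P[...,2]>163)&(P[...,2]<178)&(d>0)
n,l,st,_=cv2.connectedComponentsWithStats(m.astype(np.uint8))
for k in range(1,n):
    if st[k,4]>25:
        X=P[l==k]; print(st[k],X.mean(0),X.min(0),X.max(0))
m=np.zeros(d.shape,bool); m[235:300,240:295]=True
m&=(P[...,2]>148)&(P[...,2]<162)
X=P[m]; print('grip',X.mean(0),cv2.minEnclosingCircle(X[:,:2].astype(np.float32)))
m=np.zeros(d.shape,bool); m[140:175,300:345]=True
m&=(P[...,2]>38)&(P[...,2]<52)
X=P[m]; print('spindle',X.mean(0),cv2.minEnclosingCircle(X[:,:2].astype(np.float32)))
E
```

```text
[191 348  13  26 303] [ 635.4 -209.5  168.9] [ 625.8 -215.8  163.1] [ 648.2 -204.4  171.9]
[243 348  12  20 202] [ 637.4 -163.8  168.7] [ 631.4 -169.6  163. ] [ 651.1 -158.9  172.2]
[328 349  14  17 204] [646.4 -87.8 168.5] [641.2 -93.8 163. ] [656.8 -81.8 171.7]
[379 349  14  24 192] [652.8 -43.6 168. ] [646.6 -48.1 163. ] [666.7 -36.5 171.8]
grip [ 567.3 -140.4  153.5] ((568.4088745117188, -140.7969970703125), 7.919134616851807)
spindle [491.9 -66.3  44.1] ((492.42047119140625, -66.11575317382812), 7.996387958526611)
```

View pics/w4z.png

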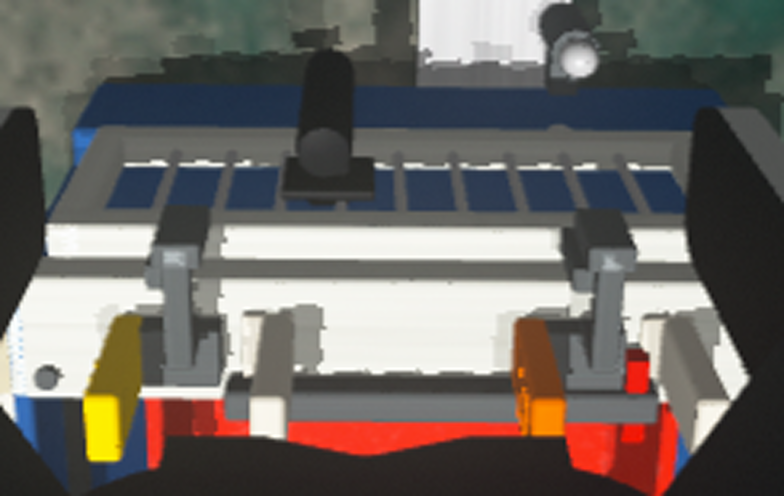

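```bash
python3 - <<'E'
from h import *
np.set_printoptions(precision=1,suppress=True)
d=np.load('pics/w4.npy'); z=np.load('pics/w4s.npz'); s={'eef_rot':z['R'],'ee_pos':z['p']}
P=cloud('wrist',d,s)
y=np.radians(-6.9); ex=np.array([np.cos(y),np.sin(y)]); ey=np.array([-np.sin(y),np.cos(y)])
m=np.zeros(d.shape,bool); m[300:390,170:410]=True
m&=(P[...,2]>168)&(P[...,2]<174)&(d>0)
n,l,st,_=cv2.connectedComponentsWithStats(m.astype(np.uint8))
for k in range(1,n):
    if st[k,4]>25:
        X=P[l==k]; a=X[:,:2]@ex; b=X[:,:2]@ey
        print(st[k],X.mean(0),np.percentile(a,[1,99]),np.percentile(b,[2,50,98]))
for q in [(568.4,-140.8),(492.4,-66.1),(595,-51.3)]: print(np.array(q)@ex,np.array(q)@ey)
E
```

```text
[191 352  12  22 236] [ 636.7 -210.1  169.9] [647.4 668. ] [-136.8 -132.  -127.6]
[243 352  11  16 148] [ 638.2 -164.2  170. ] [647.  660.6] [-90.9 -86.3 -81.9]
[330 353  12  13 135] [647.2 -87.4 170. ] [647.7 659.3] [-13.5  -9.3  -3.9]
[381 353  12  18 112] [652.5 -43.1 169.9] [647.1 663.3] [32.3 35.1 41. ]
581.1985400606151 -71.49445455005254
496.7747602130291 -6.465880859356112
596.8536382802375 20.552967465634467
```

```bash
python3 -m handwheel '[[[-5,0,-15],0],[[-9,0,-30],0],[[-10,5,-35],0],[[-9,10,-30],0],[[-6,10,-20],0],[[-4,10,-15],0],[[0,0,0],0],[[0,0,0],0]]'
```

```text
t: 15.35
ee_pos: [644.7, -179.9, 244.7]
eef_rot: [[0.106, -0.02, -0.994], [0.994, 0.005, 0.106], [0.003, -1.0, 0.021]]
force: [0.5, -0.1, -0.3]
opening: 85.4
```

```bash
python3 -m handwheel '[[[-1,15,1],0],[[-1,25,0],0],[[0,20,0],0],[[0,12,0],0],[[0,5,0],0],[[0,0,0],0],[[0,0,0],0]]'; python3 - <<'E'
from h import *
s,p,d=snap('wrist','w5.png'); print(s['ee_pos'],s['eef_rot'])
E
```

```text
t: 16.23
ee_pos: [640.0, -180.7, 166.4]
eef_rot: [[0.105, -0.019, -0.994], [0.994, 0.004, 0.105], [0.002, -1.0, 0.019]]
force: [-0.4, -0.3, 0.2]
opening: 85.2
[ 640.00192931 -180.73869445  166.43896804] [[ 0.10533227 -0.01857238 -0.99426364]
 [ 0.99443429  0.00433814  0.10526931]
 [ 0.00235816 -0.99981811  0.01892596]]
```

View pics/w5.png

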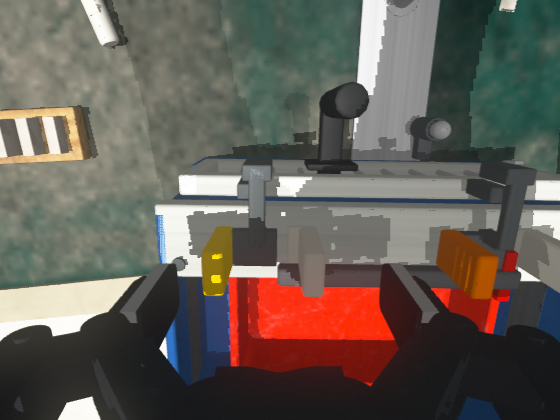

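The yellow tab spans columns 203–232 and its ear 300–325 (top edges), so the catch mid falls at about column 277. The tool axis is at 279, so it is centred. I'll descend and squeeze.

```bash
python3 -m handwheel '[[[0,12,-1],0],[[0,13,-1],0],[[0,0,0],0]]'; python3 -m handwheel '[[[0,0,0],0],[[0,0,0],0],[[0,0,0],0],[[0,0,0],0],[[0,0,0],0],[[0,0,0],0]]' 1
```

```text
t: 16.65
ee_pos: [641.9, -180.9, 140.1]
eef_rot: [[0.105, -0.018, -0.994], [0.994, 0.004, 0.105], [0.002, -1.0, 0.018]]
force: [-0.4, -0.0, -0.5]
opening: 85.4
t: 17.4
ee_pos: [642.4, -181.9, 141.7]
eef_rot: [[0.107, -0.016, -0.994], [0.994, 0.001, 0.107], [-0.0, -1.0, 0.017]]
force: [-0.2, 0.6, 0.9]
opening: 42.7
```

```bash
python3 -m handwheel '[[[0,0,0],0],[[0,0,0],0]]'; python3 -m handwheel '[[[0,0,0],0],[[0,0,0],0],[[0,0,0],0],[[0,0,0],0],[[0,0,0],0]]' -1;  python3 -m handwheel '[[[0,-12,0],0],[[0,-20,0],0],[[0,-20,0],0],[[0,0,0],0],[[0,0,0],0]]';python3 - <<'E'
from h import *
s,p,d=snap('wrist','w6.png'); np.save('pics/w6.npy',d); np.savez('pics/w6s.npz',R=s['eef_rot'],p=s['ee_pos']); P=cloud('wrist',d,s)
y=np.radians(-6.9); ex=np.array([np.cos(y),np.sin(y)]); ey=np.array([-np.sin(y),np.cos(y)])
m=np.zeros(d.shape,bool); m[200:390,130:560]=True
m&=(P[...,2]>167)&(P[...,2]<174)&(d>0)
n,l,st,_=cv2.connectedComponentsWithStats(m.astype(np.uint8))
for k in range(1,n):
    if st[k,4]>40:
        X=P[l==k]; a=X[:,:2]@ex; b=X[:,:2]@ey
        print(st[k],X.mean(0),np.percentile(a,[1,99]),np.percentile(b,[2,50,98]))
E
```

```text
t: 17.65
ee_pos: [642.4, -181.8, 141.7]
eef_rot: [[0.107, -0.016, -0.994], [0.994, 0.001, 0.107], [-0.0, -1.0, 0.017]]
force: [0.3, 0.7, -0.1]
opening: 42.0
t: 18.27
ee_pos: [642.7, -180.5, 141.6]
eef_rot: [[0.106, -0.016, -0.994], [0.994, 0.004, 0.106], [0.003, -1.0, 0.016]]
force: [0.3, 0.0, -0.1]
opening: 85.5
t: 18.9
ee_pos: [643.9, -180.7, 197.2]
eef_rot: [[0.106, -0.014, -0.994], [0.994, 0.004, 0.106], [0.003, -1.0, 0.015]]
force: [0.2, -0.4, -0.1]
opening: 85.3
[235 221  19  39 719] [ 638.42169545 -198.35942833  169.98590599] [647.6809709  668.52183298] [-125.19306216 -120.204564   -115.50693594]
[297 222  20  39 705] [ 642.49660987 -165.03255943  170.07152377] [647.7486176  668.73739157] [-91.28042144 -86.70626061 -81.81222828]
[438 224  25  39 764] [651.93032705 -88.48157829 169.99503171] [647.69209661 668.8730566 ] [-13.69354759  -9.75296978  -4.24702819]
[520 225  29  39 804] [657.57663455 -43.23628035 169.97010803] [647.85086799 668.97750441] [31.97271192 35.75915434 41.50892778]
```

View pics/w6.png

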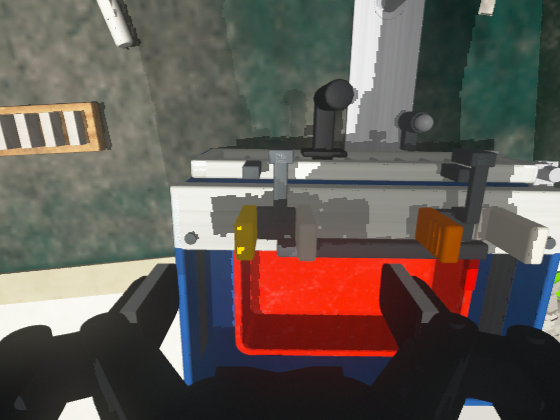

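Yellow has moved 12 mm: its top centre is 34 mm from the ear's, so it is home. Orange is next.

```bash
python3 -m handwheel '[[[20,0,0],0],[[35,0,0],0],[[35,0,0],0],[[22,0,0],0],[[10,0,0],0],[[0,0,0],0],[[0,0,0],0]]'
```

```text
t: 19.82
ee_pos: [655.5, -51.9, 194.0]
eef_rot: [[0.105, -0.02, -0.994], [0.994, 0.006, 0.105], [0.004, -1.0, 0.021]]
force: [-0.3, -0.2, -0.1]
opening: 85.5
```

```bash
python3 -m handwheel '[[[-4,0,-1],0],[[-3.4,0,-1],0],[[0,10,0],0],[[0,10,0],0],[[0,0,0],0],[[0,0,0],0]]'
```

```text
t: 20.58
ee_pos: [655.6, -64.2, 171.7]
eef_rot: [[0.11, -0.022, -0.994], [0.994, 0.004, 0.11], [0.001, -1.0, 0.022]]
force: [0.4, 0.7, 0.3]
opening: 85.3
```

```bash
python3 -m handwheel '[[[4.5,0,-0.5],0],[[0,0,0],0],[[0,0,0],0]]'
```

```text
t: 20.95
ee_pos: [657.1, -58.8, 172.3]
eef_rot: [[0.109, -0.02, -0.994], [0.994, 0.004, 0.109], [0.002, -1.0, 0.021]]
force: [-0.0, 0.2, -0.1]
opening: 85.6
```

```bash
python3 -m handwheel '[[[0,10,0],0],[[0,10,0],0],[[0,10,0],0],[[0,0,0],0],[[0,0,0],0]]'
```

```text
t: 21.58
ee_pos: [655.9, -58.9, 139.4]
eef_rot: [[0.11, -0.022, -0.994], [0.994, 0.004, 0.11], [0.002, -1.0, 0.022]]
force: [-0.4, -0.1, 0.6]
opening: 85.8
```

```bash
python3 -m handwheel '[[[0,0,0],0],[[0,0,0],0],[[0,0,0],0],[[0,0,0],0],[[0,0,0],0],[[0,0,0],0],[[0,0,0],0],[[0,0,0],0]]' 1; python3 -m handwheel '[[[0,0,0],0],[[0,0,0],0],[[0,0,0],0],[[0,0,0],0],[[0,0,0],0]]' -1;  python3 -m handwheel '[[[0,-12,0],0],[[0,-20,0],0],[[0,-20,0],0],[[0,-20,0],0],[[0,-20,0],0],[[0,0,0],0],[[0,0,0],0]]';python3 - <<'E'
from h import *
s,p,d=snap('wrist','w7.png'); P=cloud('wrist',d,s)
y=np.radians(-6.9); ex=np.array([np.cos(y),np.sin(y)]); ey=np.array([-np.sin(y),np.cos(y)])
m=np.zeros(d.shape,bool); m[200:390,30:560]=True
m&=(P[...,2]>167)&(P[...,2]<174)&(d>0)
n,l,st,_=cv2.connectedComponentsWithStats(m.astype(np.uint8))
for k in range(1,n):
    if st[k,4]>40:
        X=P[l==k]; a=X[:,:2]@ex; b=X[:,:2]@ey
        print(st[k],X.mean(0),np.percentile(a,[1,99]),np.percentile(b,[2,50,98]))
E
```

```text
t: 22.58
ee_pos: [656.7, -58.6, 141.5]
eef_rot: [[0.11, -0.02, -0.994], [0.994, 0.003, 0.11], [0.001, -1.0, 0.02]]
force: [0.3, 1.3, 0.2]
opening: 42.2
t: 23.2
ee_pos: [657.1, -57.9, 141.6]
eef_rot: [[0.11, -0.019, -0.994], [0.994, 0.005, 0.11], [0.003, -1.0, 0.019]]
force: [-0.4, -0.3, -0.6]
opening: 85.3
t: 24.08
ee_pos: [659.5, -58.1, 240.4]
eef_rot: [[0.11, -0.015, -0.994], [0.994, 0.005, 0.11], [0.004, -1.0, 0.016]]
force: [0.0, -0.3, -0.4]
opening: 85.2
[ 53 200  21  31 512] [ 639.15986544 -197.4333994   169.76617005] [648.32118302 668.74199156] [-124.72334969 -119.02204719 -114.90151492]
[106 200  19  31 495] [ 643.09706065 -163.84913586  169.79385983] [648.13291977 668.68057224] [-90.57712168 -85.17134501 -81.16591044]
[243 200  16  33 483] [653.68269379 -75.19842844 169.96765597] [647.64926523 669.17397988] [-0.79529562  3.92471229  8.45736714]
[295 201  16  32 473] [657.67559451 -41.84562515 170.07662539] [647.94026089 668.8188409 ] [32.83905768 37.47600343 42.34057085]
```

View pics/w7.png

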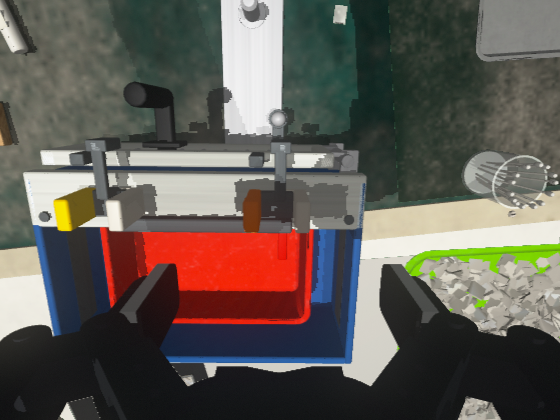

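Both catches now show 33.8 mm between tab and ear centres, so both are home. On to the grip, whose top shows at (137,95).

```bash
python3 -m handwheel '[[[-12,0,11],0],[[-22,0,20],0],[[-22,0,20],0],[[-18,0,15],0],[[-8,0,7],0],[[0,0,0],0],[[0,0,0],0]]'
```

```text
t: 25.0
ee_pos: [574.2, -131.2, 236.0]
eef_rot: [[0.107, -0.023, -0.994], [0.994, 0.009, 0.106], [0.006, -1.0, 0.024]]
force: [0.5, 0.3, -0.3]
opening: 85.7
```

```bash
python3 -m handwheel '[[[-5,10,1],0],[[-4,20,1],0],[[0,25,0],0],[[0,15,0],0],[[0,0,0],0],[[0,0,0],0]]'; python3 - <<'E'
from h import *
s,p,d=snap('wrist','w8.png'); print(s['ee_pos'])
r=robot.look_for('gate_grip_top','wrist'); print(r[:2])
E
```

```text
t: 25.75
ee_pos: [572.1, -137.1, 162.2]
eef_rot: [[0.102, -0.021, -0.995], [0.995, 0.01, 0.102], [0.008, -1.0, 0.022]]
force: [-0.3, -0.5, -0.4]
opening: 85.8
[ 572.09955042 -137.12418191  162.21138486]
[{'extent': [0.4423, 0.4967, 0.0804, 0.191], 'confidence': 0.61}]
```

View pics/w8.png

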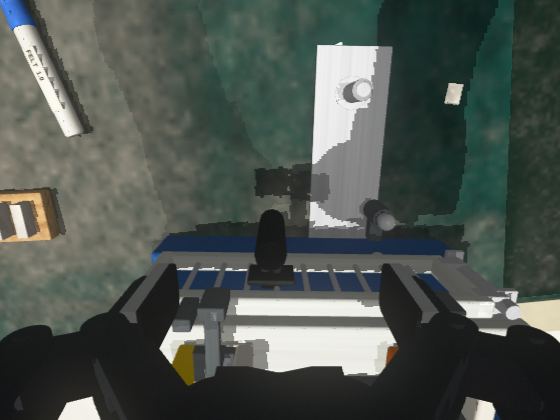

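The post stands between the open fingers at about column 271, slightly left of centre, as computed. I'll correct, descend and close.

```bash
python3 -m handwheel '[[[-4,0,2],0],[[0,15,0],0],[[0,20,0],0],[[0,17,0],0],[[0,0,0],0],[[0,0,0],0]]'
```

```text
t: 26.6
ee_pos: [569.0, -141.4, 108.6]
eef_rot: [[0.103, -0.018, -0.994], [0.995, 0.009, 0.103], [0.007, -1.0, 0.019]]
force: [-0.3, 0.2, -0.0]
opening: 85.4
```

```bash
python3 -m handwheel '[[[0,0,0],0],[[0,0,0],0],[[0,0,0],0],[[0,0,0],0],[[0,0,0],0],[[0,0,0],0],[[0,0,0],0],[[0,0,0],0]]' 1; python3 - <<'E'
from h import *
np.set_printoptions(precision=1,suppress=True)
H=np.array([568.7,-140.8])+45*np.array([.9928,-.1201])+145*np.array([.1201,.9928]); print('hinge',H)
r0=np.array([568.7,-140.8])-H
for k in range(0,15):
    t=k*.1; c,s=np.cos(t),np.sin(t)
    print(round(t,1),H+np.array([c*r0[0]+s*r0[1],-s*r0[0]+c*r0[1]]))
E
```

```text
t: 27.6
ee_pos: [570.2, -141.0, 110.4]
eef_rot: [[0.103, -0.015, -0.995], [0.995, 0.009, 0.103], [0.008, -1.0, 0.016]]
force: [-0.2, 1.0, 0.7]
opening: 14.4
hinge [630.8  -2.2]
0.0 [ 568.7 -140.8]
0.1 [ 555.2 -133.9]
0.2 [ 542.4 -125.7]
0.3 [ 530.5 -116.3]
0.4 [ 519.6 -105.7]
0.5 [509.9 -94.1]
0.6 [501.3 -81.5]
0.7 [494.  -68.2]
0.8 [488.1 -54.2]
0.9 [483.7 -39.7]
1.0 [480.7 -24.9]
1.1 [479.1  -9.8]
1.2 [479.2   5.4]
1.3 [480.7  20.5]
1.4 [483.7  35.4]
```

```bash
python3 -m handwheel '[[[2,0,6],0.04],[[4,0,11.4],0.08],[[4,0,11.4],0.08]]'
```

```text
t: 27.98
ee_pos: [544.1, -126.2, 110.4]
eef_rot: [[0.308, -0.012, -0.951], [0.951, 0.009, 0.308], [0.005, -1.0, 0.014]]
force: [1.9, 1.5, -4.3]
opening: 14.6
```

```bash
python3 -m handwheel '[[[4,0,11.4],0.08],[[4,0,11.4],0.08],[[4,0,11.4],0.08],[[4,0,11.4],0.08]]'
```

```text
t: 28.48
ee_pos: [510.2, -93.2, 110.5]
eef_rot: [[0.603, -0.006, -0.798], [0.798, 0.007, 0.603], [0.002, -1.0, 0.009]]
force: [1.5, 0.2, -3.9]
opening: 14.6
```

```bash
python3 -m handwheel '[[[4,0,11.4],0.07],[[4,0,11.4],0.07],[[4,0,11.4],0.08],[[4,0,11.4],0.08]]'
```

```text
t: 28.98
ee_pos: [487.4, -49.0, 110.4]
eef_rot: [[0.82, -0.004, -0.572], [0.572, 0.006, 0.82], [0.0, -1.0, 0.008]]
force: [2.0, -0.2, -4.6]
opening: 15.0
```

```bash
python3 -m handwheel '[[[4,0,11.4],0.075],[[4,0,11.4],0.075],[[4,0,11.4],0.08],[[4,0,11.4],0.08]]'
```

```text
t: 29.48
ee_pos: [480.1, -0.8, 110.4]
eef_rot: [[0.96, -0.001, -0.28], [0.28, 0.004, 0.96], [-0.0, -1.0, 0.005]]
force: [0.7, -0.3, -4.3]
opening: 14.6
```

```bash
python3 -m handwheel '[[[4,0,11.4],0.075],[[4,0,11.4],0.075],[[1,0,3],0.02],[[0,0,0],0]]'; python3 - <<'E'
from h import *
s,p,d=snap('wrist','w9.png');s,p,d=snap('side','s9.png'); print(s['ee_pos'],s['force'],s['opening'])
E
```

```text
t: 29.98
ee_pos: [482.9, 26.4, 110.4]
eef_rot: [[0.994, 0.0, -0.105], [0.105, 0.002, 0.994], [0.001, -1.0, 0.002]]
force: [1.3, -1.9, -2.3]
opening: 14.5
[482.86707938  26.30717169 110.3800802 ] [ 0.59832461 -0.67553844 -2.93080698] 14.430567138008444
```

View pics/w9.png

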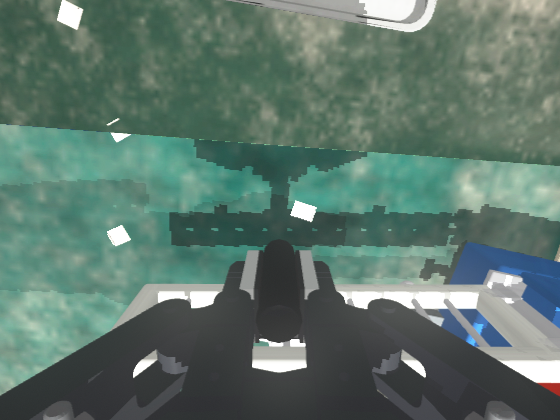

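View pics/s9.png

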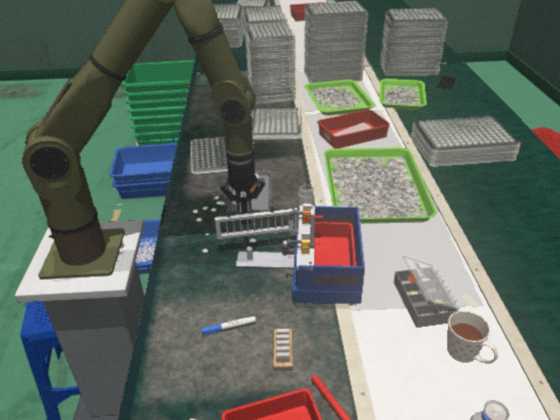

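The gate is open in the post-held grasp, with the post between the pads at (279,285). The estimate is about 1.34 rad, so I'll go a little further.

```bash
python3 -m handwheel '[[[2,0,6],0.04],[[1.5,0,4.5],0.03],[[0,0,0],0],[[0,0,0],0]]'
```

```text
t: 30.58
ee_pos: [485.4, 37.2, 110.4]
eef_rot: [[1.0, 0.0, -0.03], [0.03, 0.002, 1.0], [0.0, -1.0, 0.002]]
force: [-0.0, -1.7, -2.7]
opening: 14.4
```

```bash
python3 -m handwheel '[[[0,0,0],0],[[0,0,0],0],[[0,0,0],0],[[0,0,0],0]]'; python3 - <<'E'
from h import *
s,p,d=snap('scene','c9.png'); print(s['ee_pos'])
s,p,d=snap('side','s10.png')
cv2.imwrite('pics/s10z.png',cv2.resize(p[160:305,190:380,::-1],None,fx=4,fy=4,interpolation=cv2.INTER_CUBIC))
P=cloud('side',d)
a=np.array([630.8,-2.2]); m=np.zeros(d.shape,bool); m[190:245,210:292]=True
m&=(P[...,2]>85)&(P[...,2]<135)&(d>0)&(P[...,0]<600)
X=P[m][:,:2]; print(len(X)); v=cv2.fitLine(X.astype(np.float32),cv2.DIST_HUBER,0,.01,.01).ravel(); print(v,np.degrees(np.arctan2(v[1],v[0])))
E
```

```text
t: 31.08
ee_pos: [485.3, 37.0, 110.4]
eef_rot: [[1.0, -0.0, -0.03], [0.03, 0.002, 1.0], [0.0, -1.0, 0.002]]
force: [0.8, -1.5, -3.0]
opening: 14.5
[485.3344117   36.97743811 110.38701218]
641
[ 9.9945909e-01  3.2886881e-02  4.9467581e+02 -1.0521793e+01] 1.8846192
```

View pics/s10z.png

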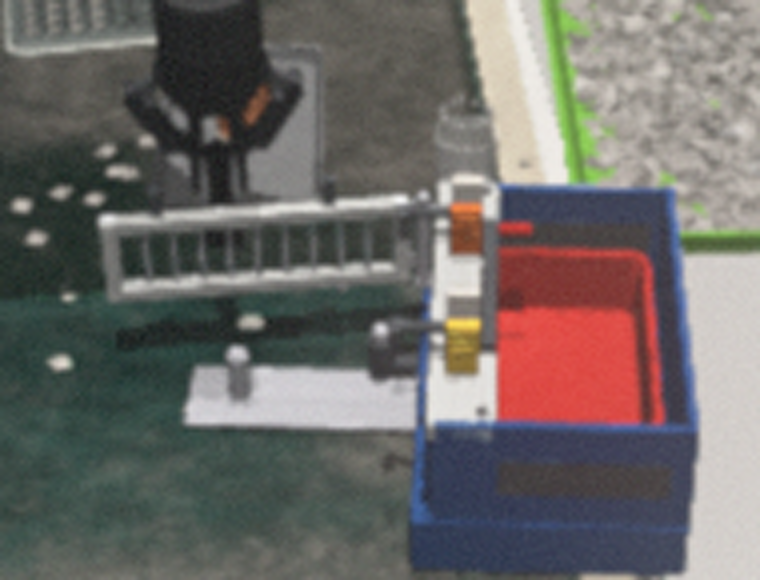

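View pics/c9.png

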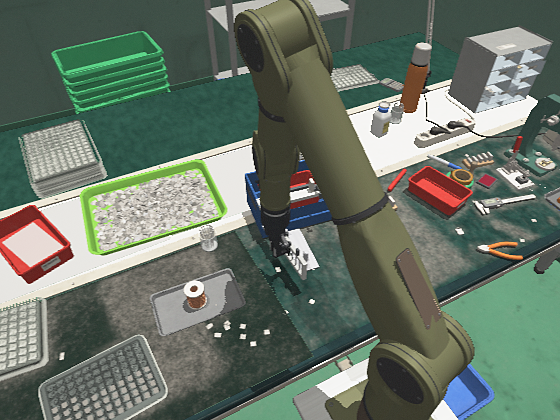

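The gate panel fits a line 81° (about 1.42 rad) from closed. The spool stands upright in the tray at (196,293) in the scene view, and the jar stands at (208,238). Handing in.

```bash
python3 - <<'E'
from rig import robot
print(robot.sign_off())
E
```

```text
the job is handed in; nothing more can be done
None
```

The job is done in the order asked and handed in at about 31 s of the 58 s allowed.

- **Spool:** I lifted it straight up off the spindle, stood it in the tool tray and let go. The last picture shows it upright there.
- **Catches:** I squeezed the yellow tab home first, then the orange. Afterwards both measured about 34 mm between tab and ear centres, which is 12 mm of travel, so both were fully home.
- **Gate:** I swung it by the black grip past the detent to about 1.41–1.42 rad; the arm's position and a line fitted to the gate panel agree. The stop is at 1.45 rad. The arm is still holding it: the fingers read 14.5 mm open on the 16 mm post. Position and force held steady over the last 0.5 s.

The jar, gauge set and marker were not touched, and the force readings I saw stayed below about 5 N. The tool tilted by up to about 1.4° along the way, and the fingers read about 1.5–2 mm under the true size on the post and the catches. Neither affected the result, and no check failed.

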